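# Load the index table and hold its plunger back

### The arm

A 6-joint arm with a two-finger parallel gripper is mounted at the origin on a cart in front of the work surface, level with it; the furniture and walls round the work are solid. World frame = base frame: x ahead of the robot, y to its left, z up, the work surface at z = 0. Lengths are in m, angles in rad, forces in N, time in s.
With the tool pointing down it reaches from about 0.25 to 0.775 m from the base axis. Payload 4 kg.
Tool frame: the origin (TCP) lies midway between the tips of the shut fingers; the grasp point (between the pads) lies 19 mm behind it; x points along the fingers, y is the direction in which the jaws open and shut, and the axes are right-handed (so a half turn about x gives the same grasp; the last joint's range is limited). The gripper opens to 94 mm and grips with 3 to 60 N. Pads are 16 mm wide; open, the fingers measure 119 mm over their backs; the gripper's body (75 mm by 177 mm) begins 78 mm behind the grasp point.
Start: joints at [-1.24, 0.087, 1.371, -0, 1.684, -0.103], TCP at [0.231, -0.499, 0.206] pointing down, gripper open.
Joint ranges: [-3.1, 3.1], [-0.76, 2.03], [0.27, 2.55], [-1.08, 4.22], [0.17, 2.65], [-2.57, 2.57]. Speed limits (rad/s): [2.79, 2.79, 3.14, 3.14, 3.14, 3.14].

### API

Orientations are given as a rotation vector (axis times angle).
In Python, from workcell import get_state, get_image, get_calibration, ctrl gives the robot as it stands. The module is installed in compiled form; this text tells all that it offers.
- The arm moves only by the tool send_rows, never from a script. Its arguments are lists of equal length, an entry for each row: "rot": the turn, a rotation vector about the tool's x, y, z in degrees, a list of three; "delta_pos": the shift along the tool's x, y, z in m, a list of three; "jaw": the opening, from 0 (shut) to 1 (fully open). A call has 1 to 10 rows; each row is the pose to reach, as a shift and turn from the pose commanded when the call began, along the tool's axes at that moment; what a row does not reach only later rows make up. A row lasts 1/10 s, in which the tool goes at most 50 mm and 8.59 degrees, less where a joint would pass 70% of its speed; a pose out of reach is approached as far as the arm can. A call with a gripper value outside its range is refused whole. The fingers move at their own pace and stop on an object; "grip_force" is the grip in N (left out, the last holds). Time passes only in rows, so rows that repeat a pose let the fingers close. It gives the time, the measured TCP pose, the force and the opening at its end, in the units of the state.
- get_state(): the state, without advancing time (a new reading comes with each control period).
- get_image(name): name is "side" or "top" or "wrist"; returns the picture (420x560x3 uint8, blue, green, red); there is no depth.
- get_calibration(name): a dict with "fx", "fy", "cx", "cy" (pixels), "extrinsics" (4x4, takes a point from world to camera coordinates); the wrist camera has in their place "tool_from_camera" (4x4, takes a point from camera to tool coordinates, whose origin is the TCP and whose axes are the tool frame's). Camera axes: x right, y down, z forward; pixel columns grow to the right and rows downward; lengths in m; the calibration is good to about 2 mm. A picture is of the moment at which its call begins: read the wrist's pose just before it. get_calibration takes no time and is no camera call.
- ctrl.hand_in(): hands the job in, once; it reports no verdict.
The state is a dict: "t": time; "joints": joint angles; "qvel": joint speeds; "effort": joint torques, N m; "ee_pos": TCP position; "orientation": TCP orientation; "ft_force": force on the tool from outside, world axes, zero at the start; "torque": the same for the moment, N m; "finger_gap": finger opening in m.
Only numpy, scipy, OpenCV 4.12 (cv2) and the standard library are available. Lean on these libraries where they do the work, as an engineer would, in place of code of your own. Each camera call takes 0.05 s, during which the arm holds its last target. There are 200 camera calls.

### The job

Set the loose casting that stands on the bench, flange down, into the empty nest of the index table so that it sits flat on its pad between the four dowels, and let go of it. Only then take the knob of the table's sprung index plunger, pull it straight back all the way to its stop, and finish with the gripper still holding it fully back, so that your mate can turn the table to the next station. Do not turn the table yourself, and leave the casting in the far nest and the things lying about where they are.

Things in the scene. Friction and masses are not known exactly. Their poses are not given: they have to be found in the camera images.
- boss_centre (a point): the casting to load: dark grey iron boss, bright bored top, flange down on the bench; 30 mm high, round flange 50 mm across and 8 mm thick at the foot, narrowing to 32 mm at the top. Grip the flange's upright rim (the sides above lean in). 0.25 to 0.4 kg; its yaw does not matter. This point is its centre, 15 mm above its underside; z axis up
- nest_empty (a point): empty nest, on the table's plunger side: centre of the top of a rest pad 42 mm across, 60 mm above the bench. Four round-nosed dowels 8 mm thick, 10.5 mm higher than the pad, stand at +-25 mm along x, +-18 mm along y: 2 mm play round the casting; the +-y sides are free for fingers down to 4 mm below the pad's top. x: level, from plunger to table axis; z up. A seated casting's centre is 15 mm above
- boss_far_centre (a point): the like casting that already sits in the other nest, beyond the table's axis (leave it): its centre, 15 mm above its underside
- plunger_knob (a point): centre of the index plunger's black fluted knob: a cylinder 28 mm across and 28 mm long lying level, axis 45 mm above the bench, on the robot's side of the table. x axis: level, from the knob toward the table, so pulling back is along -x; y level across it, z up. Nothing stands under or beside the knob; the base (12 mm high) begins 4 mm, the upright bracket 12 mm from its table-side end
- plunger (a joint): pull of the index plunger in m: 0 with the 10 mm pin seated 10 mm deep in the hole in the table's rim, clear of the rim from 0.010, 0.014 at its stop. A spring draws it home: 6 N at 0, 13 N at 0.014
- turntable (a joint): turn of the index table about its upright axis, rad, 0 as it stands. A steel disc 150 mm across, top 56 mm above the bench, nests 42 mm either side of its axis, on a round base; the seated pin locks it (about 0.015 rad of play), without the pin it turns under a light push
- index_base: the base of the index table, bolted down: origin on the table's axis at bench level; x axis level, from the plunger toward the table, z up
- boss_new: the casting to load, as for boss_centre; origin at the centre of its underside
- oil_can: bystander: green oil can, 60 mm across and 123 mm high with its spout; origin under its body
- deburr_tool: bystander: deburring tool with a blue handle, 118 mm long
- spanner_17: bystander: combination spanner, 224 mm long and 8 mm thick, lying flat beyond the post on the left
- flap_disc: bystander: brown flap disc, 94 mm across and 15 mm thick
- dial_gauge: bystander: dial gauge with a white face, 104 x 56 x 20 mm
- scraper: bystander: scraper with a lime-green handle, 200 mm long
- tube_post: a tool rest that stays where it is: a steel post 350 mm high on a foot 65 mm square, standing to the left of the casting; keep the arm and gripper clear of it. Origin at bench level, about where the post stands
- chalk: bystander: stick of white chalk, 61 mm long and 10 mm thick
- nose_tip (a point): tip of the nose of the big black casting that lies on blocks beyond the work, fixed: the nose overhangs the bench 180 to 200 mm up, from this point on away from the robot and up to 80 mm to either side of it; keep the gripper and wrist clear of it

How it is judged:
By the outcome, as a careful person would: the job done as asked, in the order asked, and still so for the second after the job is handed in, while the arm keeps its last pose, push and grip.
It also fails if it takes over 59 s, if anything falls off the work surface, if the arm or the gripper's body presses on something with over 40 N, if the wrist force passes 120 N, or if a joint passes its speed limit or range.

## Working session

There is one attempt and no reset: what is moved stays moved. The work goes in short steps, Python scripts to look and compute and a tool call to move; the robot and the scene stay as the last step left them, time stands still between calls to the robot, and variables do not carry over. Pictures are saved under pics/ and viewed, on a budget of 10 in all, crops included, one or two more only if the job needs it, and the job is handed in when it is done.

Besides the shell and the picture viewer there is one more tool, called after "Call:" as name(argument=value, ...), one argument or row to a line, values as JSON. send_rows: Moves the arm, as the interface text tells. Its arguments: {"type":"object","properties":{"rot":{"type":"array"},"delta_pos":{"type":"array"},"jaw":{"type":"array"},"grip_force":{"type":"number"}},"required":["rot","delta_pos","jaw"]}

```bash
mkdir -p pics
cat > h.py <<'E'
import numpy as np, cv2
from scipy.spatial.transform import Rotation as R
from workcell import get_state, get_image, get_calibration, ctrl
def ray(name,u,v,st=None):
    c=get_calibration(name)
    d=np.array([(u-c['cx'])/c['fx'],(v-c['cy'])/c['fy'],1])
    if name=='wrist':
        T=np.array(c['tool_from_camera']);Rt=R.from_rotvec(st['orientation']).as_matrix()
        return Rt@T[:3,3]+np.array(st['ee_pos']),Rt@T[:3,:3]@d
    E=np.array(c['extrinsics']);return -E[:3,:3].T@E[:3,3],E[:3,:3].T@d
def onz(name,u,v,z,st=None):
    o,d=ray(name,u,v,st);return o+d*(z-o[2])/d[2]
def proj(name,p,st=None):
    c=get_calibration(name)
    if name=='wrist':
        T=np.array(c['tool_from_camera']);Rt=R.from_rotvec(st['orientation']).as_matrix()
        q=T[:3,:3].T@(Rt.T@(np.array(p)-st['ee_pos'])-T[:3,3])
    else:
        E=np.array(c['extrinsics']);q=E[:3,:3]@np.array(p)+E[:3,3]
    return np.array([c['fx']*q[0]/q[2]+c['cx'],c['fy']*q[1]/q[2]+c['cy']])
E
python3 - <<'E'
from h import *
np.set_printoptions(precision=4,suppress=True)
s=get_state();print({k:s[k] for k in('t','ee_pos','orientation','ft_force','finger_gap')})
print(R.from_rotvec(s['orientation']).as_matrix())
for n in('top','side','wrist'):
    print(n,get_calibration(n)); im=get_image(n); cv2.imwrite(f'pics/{n}0.png',cv2.resize(im,(800,600),interpolation=cv2.INTER_CUBIC)); cv2.imwrite(f'raw_{n}.png',im)
E
```

```text
{'t': 0.0, 'ee_pos': array([ 0.231 , -0.4985,  0.2043]), 'orientation': array([ 1.982 ,  0.4391, -1.9826]), 'ft_force': array([ 0.7131, -0.3907, -0.3947]), 'finger_gap': 0.09412583583001836}
[[-0.0007  0.4204 -0.9073]
 [ 0.002  -0.9073 -0.4204]
 [-1.     -0.0021 -0.0002]]
top {'fx': 413.90047365962766, 'fy': 413.90047365962766, 'cx': 276.23714515045054, 'cy': 207.34124884462682, 'extrinsics': array([[-0.0114, -0.9999,  0.0085, -0.023 ],
       [-0.9894,  0.01  , -0.1448,  0.5372],
       [ 0.1447, -0.01  , -0.9894,  0.9933],
       [ 0.    ,  0.    ,  0.    ,  1.    ]])}
side {'fx': 476.33337223815545, 'fy': 476.33337223815545, 'cx': 274.1883906586735, 'cy': 204.50313265687294, 'extrinsics': array([[-0.9364, -0.3509,  0.0087,  0.4656],
       [-0.1317,  0.3283, -0.9353,  0.2007],
       [ 0.3253, -0.877 , -0.3536,  1.1183],
       [ 0.    ,  0.    ,  0.    ,  1.    ]])}
wrist {'fx': 292.787804212807, 'fy': 292.787804212807, 'cx': 278.39522518115234, 'cy': 208.93733949347535, 'tool_from_camera': array([[ 0.    , -0.2337,  0.9723, -0.178 ],
       [ 1.    ,  0.0004,  0.0001,  0.0005],
       [-0.0004,  0.9723,  0.2337, -0.0693],
       [ 0.    ,  0.    ,  0.    ,  1.    ]])}
```

View pics/top0.png

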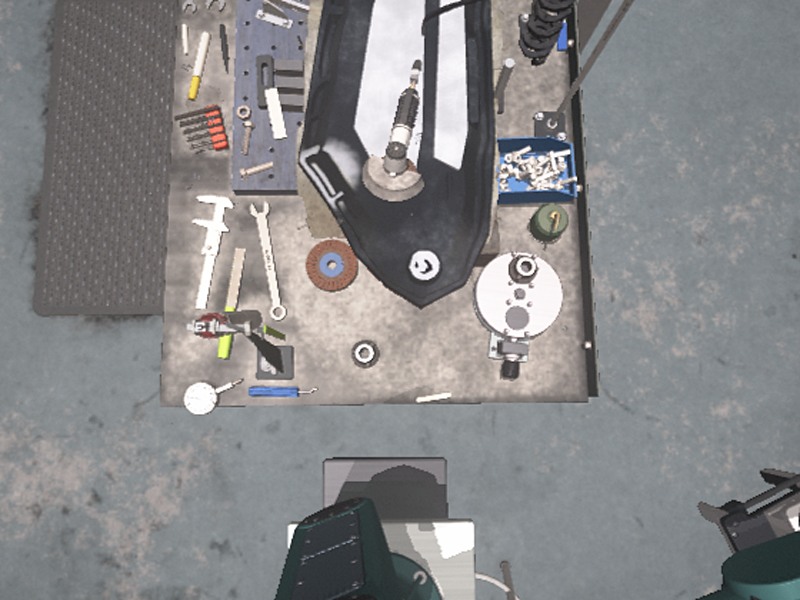

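View pics/side0.png

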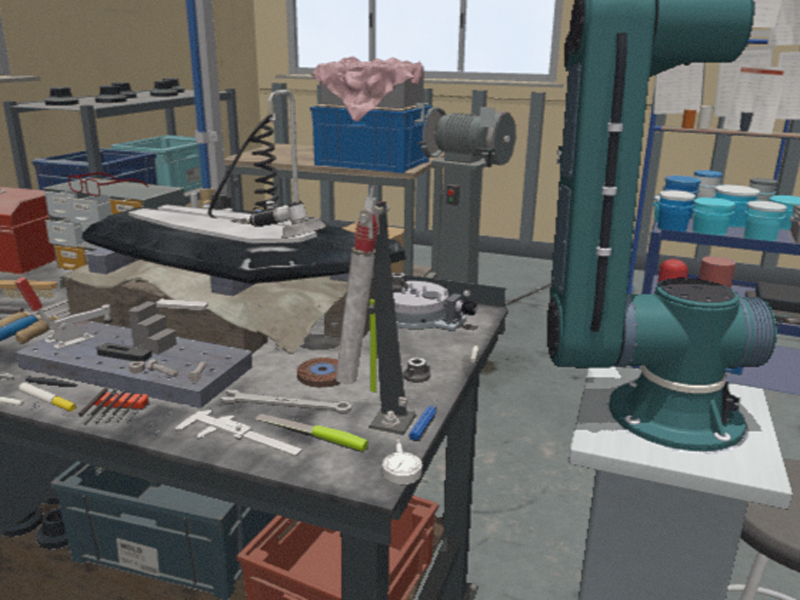

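The top view shows the casting at about (364,353), the table disc at (519,295), the far casting at (524,266), the empty nest at (517,318) and the knob at (510,369). The post is at about (275,361). I'll enlarge the table and casting.

Run:
```python
import cv2,numpy as np
im=cv2.imread('raw_top.png')
a=cv2.resize(im[170:270,325:400],(450,600),interpolation=cv2.INTER_CUBIC)
b=cv2.resize(im[222:272,230:280],(350,350),interpolation=cv2.INTER_CUBIC)
o=np.zeros((600,800,3),np.uint8);o[:,:450]=a;o[:350,450:]=b
cv2.imwrite('pics/crop1.png',o)
```

```text
(no output)
```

View pics/crop1.png

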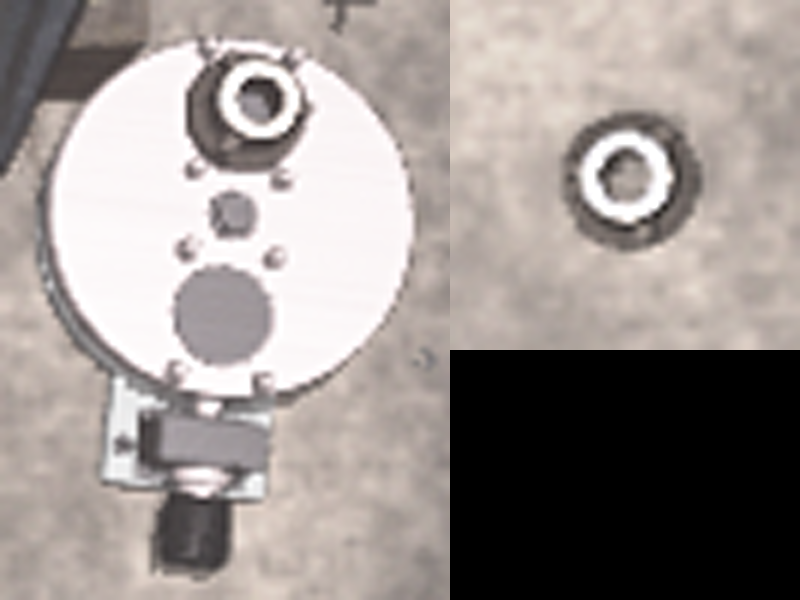

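The crop shows the pad at (223,315), hub (233,214), knob (194,532), dowel tops (186,249), (275,257), (175,372), (263,382), and the new casting's flange centre at (633,181).

Run:
```python
from h import *
np.set_printoptions(precision=4,suppress=True)
A=lambda x,y:((x+.5)/6-.5+325,(y+.5)/6-.5+170)
B=lambda x,y:((x-450+.5)/7-.5+230,(y+.5)/7-.5+222)
nest=onz('top',*A(223,315),.06);hub=onz('top',*A(233,214),.056)
print('nest',nest,'hub',hub,'dowels',np.mean([onz('top',*A(*p),.07) for p in[(186,249),(275,257),(175,372),(263,382)]],0))
print('far top',onz('top',*A(259,97),.090),'far fl',onz('top',*A(247,110),.064))
k=onz('top',*A(194,532),.052);print('knob',k)
print('yaw',np.degrees(np.arctan2(*(hub-nest)[1::-1])))
print('knob yaw',np.degrees(np.arctan2(*(hub-k)[1::-1])))
d=[onz('top',*A(*p),.07) for p in[(186,249),(275,257),(175,372),(263,382)]]
for p in d: print('dowel',p)
for i,j in((2,0),(3,1)):print(np.degrees(np.arctan2(*(d[i]-d[j])[1::-1]))+180, np.linalg.norm(d[i]-d[j]))
print('boss',onz('top',*B(633,181),.006),'top',onz('top',*B(627,177),.03))
print('post',onz('top',275/1.4286,361/1.4286,0)); print('nose',onz('top',420/1.4286,305/1.4286,.19))
s=get_state();print(s['t'],s['joints'])
```

```text
nest [ 0.4955 -0.2364  0.06  ] hub [ 0.5375 -0.2431  0.056 ] dowels [ 0.4945 -0.2349  0.07  ]
far top [ 0.5795 -0.2479  0.09  ] far fl [ 0.5792 -0.2489  0.064 ]
knob [ 0.4084 -0.2228  0.052 ]
yaw -9.060854643624694
knob yaw -8.949271936387788
dowel [ 0.5213 -0.2204  0.07  ]
dowel [ 0.5177 -0.2562  0.07  ]
dowel [ 0.4716 -0.214   0.07  ]
dowel [ 0.4673 -0.2492  0.07  ]
352.7018442641457 0.0500527873130066
352.03585512134913 0.05090119028509288
boss [0.4394 0.0241 0.006 ] top [0.4397 0.0253 0.03  ]
post [0.4281 0.1852 0.    ]
nose [ 0.5013 -0.0648  0.19  ]
0.15 [-1.2401  0.0878  1.3719 -0.      1.6836 -0.1031]
```

```bash
cat >> h.py <<'E'
def rel(pos,ang,base=None):
    """delta/rot (deg) in tool axes to reach TCP pos, tool down, jaw axis at world angle ang deg"""
    s=get_state(); a=np.radians(ang)
    M=R.from_rotvec(s['orientation']); x=np.array([0,0,-1.]);y=np.array([np.cos(a),np.sin(a),0])
    T=R.from_matrix(np.c_[x,y,np.cross(x,y)])
    return M.inv().apply(np.array(pos)-s['ee_pos']).round(4),np.degrees((M.inv()*T).as_rotvec()).round(2)
E
python3 - <<'E'
from h import *
print(rel([.438,.0245,.13],81.4))
for z in(0,.1,.2,.35):print('post@.428,.185',z,proj('top',[.428,.185,z])*1.4286)
print(proj('top',[.533,-.147,.19])*1.4286,proj('top',[.545,-.153,.19])*1.4286)
E
```

```text
(array([ 0.0753, -0.3876, -0.4077]), array([-1.4655e+02, -1.3000e-01,  3.0000e-02]))
post@.428,.185 0 [275.13878267 361.0746613 ]
post@.428,.185 0.1 [263.275381   358.82962737]
post@.428,.185 0.2 [248.66769418 356.06526404]
post@.428,.185 0.35 [219.09038946 350.46804542]
[474.58904703 283.38482443] [478.34129499 275.44389271]
```

Call:
send_rows(
  rot=[
    [-8, 0, 0],
    [-16, 0, 0],
    [-25, 0, 0],
    [-33, 0, 0],
    [-42, 0, 0],
    [-50, 0, 0],
    [-59, 0, 0],
    [-67, 0, 0],
    [-76, 0, 0],
    [-84, 0, 0],
  ],
  delta_pos=[
    [0, -0.03, -0.03],
    [0, -0.06, -0.06],
    [0, -0.09, -0.09],
    [0, -0.12, -0.12],
    [0, -0.15, -0.15],
    [0, -0.18, -0.19],
    [0, -0.21, -0.22],
    [0, -0.24, -0.25],
    [0, -0.27, -0.28],
    [0, -0.3, -0.31],
  ],
  jaw=[0.8, 0.8, 0.8, 0.8, 0.8, 0.8, 0.8, 0.8, 0.8, 0.8],
)

```text
t: 1.15
ee_pos: [0.3865, -0.0948, 0.2053]
orientation: [0.959, 1.349, -0.959]
ft_force: [0.7, 0.1, 0.6]
finger_gap: 0.0749
```

Run:
```python
from h import *
print(rel([.438,.0245,.13],81.4),get_state()['joints'].round(2) if 1 else 0)
```

```text
(array([ 0.0753,  0.0879, -0.0958]), array([-6.221e+01,  2.000e-02,  0.000e+00])) [-0.38 -0.26  1.69 -0.    1.71 -0.72]
```

Call:
send_rows(
  rot=[
    [-8, 0, 0],
    [-16, 0, 0],
    [-25, 0, 0],
    [-33, 0, 0],
    [-42, 0, 0],
    [-50, 0, 0],
    [-58, 0, 0],
    [-62.2, 0, 0],
    [-62.2, 0, 0],
    [-62.2, 0, 0],
  ],
  delta_pos=[
    [0.0, 0.015, -0.015],
    [0.0, 0.03, -0.03],
    [0.0, 0.045, -0.045],
    [0.01, 0.06, -0.06],
    [0.03, 0.07, -0.075],
    [0.05, 0.08, -0.085],
    [0.07, 0.085, -0.09],
    [0.075, 0.088, -0.096],
    [0.075, 0.088, -0.096],
    [0.075, 0.088, -0.096],
  ],
  jaw=[0.8, 0.8, 0.8, 0.8, 0.8, 0.8, 0.8, 0.8, 0.8, 0.8],
)

```text
t: 2.15
ee_pos: [0.4386, 0.0226, 0.1306]
orientation: [0.123, 1.567, -0.124]
ft_force: [0.5, 0.3, -0.4]
finger_gap: 0.0752
```

Run:
```python
from h import *
s=get_state();print(s['joints'],s['ee_pos'])
im=get_image('wrist');cv2.imwrite('pics/w1.png',cv2.resize(im,(800,600),interpolation=cv2.INTER_CUBIC))
print('expected boss top',proj('wrist',[.4395,.0245,.03],s)*800/560,'fl',proj('wrist',[.4395,.0245,.008],s)*800/560)
print(rel([.438,.0245,.13],81.4))
```

```text
[-7.74181428e-02 -1.35977795e-01  1.73798065e+00 -3.11198703e-04
  1.53960514e+00 -1.49079093e+00] [0.43860771 0.02263645 0.13057495]
expected boss top [399.75488627 297.36460234] fl [399.59969904 290.38883227]
(array([ 0.001 ,  0.0019, -0.0012]), array([-0.43,  0.06,  0.01]))
```

View pics/w1.png

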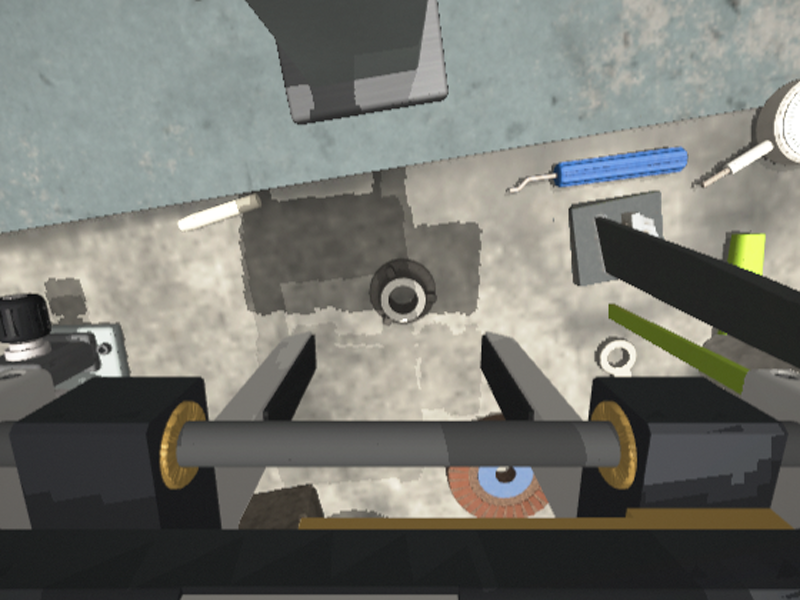

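The wrist view shows the boss bore at (404,298) and its flange at (403,291), against predictions of (400,297) and (400,290), so about 2 mm more toward +y. The fingers straddle it. Descending.

Call:
send_rows(
  rot=[
    [0, 0, 0],
    [0, 0, 0],
    [0, 0, 0],
    [0, 0, 0],
    [0, 0, 0],
    [0, 0, 0],
    [0, 0, 0],
    [0, 0, 0],
  ],
  delta_pos=[
    [0.025, 0.001, 0.001],
    [0.05, 0.001, 0.001],
    [0.075, 0.001, 0.001],
    [0.1, 0.001, 0.001],
    [0.115, 0.001, 0.001],
    [0.124, 0.001, 0.001],
    [0.127, 0.001, 0.001],
    [0.127, 0.001, 0.001],
  ],
  jaw=[0.8, 0.8, 0.8, 0.8, 0.8, 0.8, 0.8, 0.8],
)

```text
t: 3.0
ee_pos: [0.4403, 0.0233, 0.004]
orientation: [0.123, 1.566, -0.123]
ft_force: [-0.1, 0.2, 0.4]
finger_gap: 0.0751
```

Call:
send_rows(
  rot=[
    [0, 0, 0],
    [0, 0, 0],
    [0, 0, 0],
    [0, 0, 0],
    [0, 0, 0],
    [0, 0, 0],
  ],
  delta_pos=[
    [0, 0, 0],
    [0, 0, 0],
    [0, 0, 0],
    [0, 0, 0],
    [0, 0, 0],
    [0, 0, 0],
  ],
  jaw=[0.6, 0.5, 0.4, 0.4, 0.4, 0.4],
  grip_force=25,
)

```text
t: 3.6
ee_pos: [0.4402, 0.0239, 0.0039]
orientation: [0.123, 1.566, -0.122]
ft_force: [1.0, 1.9, 1.9]
finger_gap: 0.0459
```

Run:
```python
from h import *
s=get_state();print(s['ee_pos'],s['finger_gap'],s['ft_force'])
im=get_image('wrist');cv2.imwrite('raw_w2.png',im);cv2.imwrite('pics/w2.png',cv2.resize(im[150:290,190:370],(772,600),interpolation=cv2.INTER_CUBIC))
f=lambda p:(proj('wrist',p,s)-[190,150])*4.286
x,y=s['ee_pos'][:2]
print('tcp ctr at z.03',f([x,y,.03]),'z.008',f([x,y,.008]), 'dx 5mm',f([x+.005,y,.03]))
```

```text
[0.44021002 0.02389693 0.00388782] 0.04592215710251126 [0.98531588 1.86806789 1.86164117]
tcp ctr at z.03 [375.08833981 472.28903359] z.008 [375.30107906 411.43583799] dx 5mm [381.03138092 507.33793709]
```

View pics/w2.png

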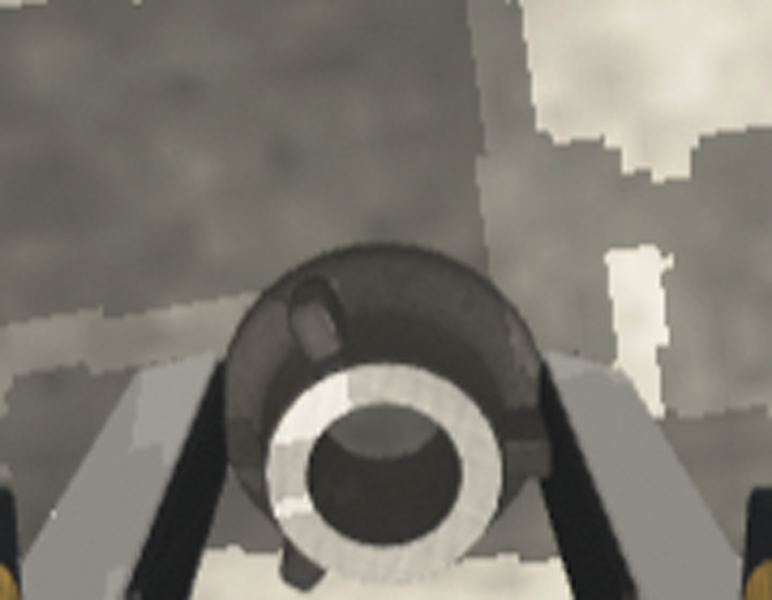

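Ring centre is at (385,473), against (375,472) predicted for the tool axis, so the casting is centred within about 1.5 mm. But a gap of 45.9 mm, less than 50, suggests the pads hold above the rim. I'll regrip lower.

Call:
send_rows(
  rot=[
    [0, 0, 0],
    [0, 0, 0],
    [0, 0, 0],
    [0, 0, 0],
    [0, 0, 0],
    [0, 0, 0],
  ],
  delta_pos=[
    [0, 0, 0],
    [0, 0, 0],
    [0, 0.001, 0],
    [0.002, 0.001, 0],
    [0.0027, 0.001, 0],
    [0.0027, 0.001, 0],
  ],
  jaw=[0.62, 0.62, 0.62, 0.62, 0.62, 0.62],
)

```text
t: 4.25
ee_pos: [0.4397, 0.0245, 0.0005]
orientation: [0.122, 1.568, -0.123]
ft_force: [0.3, 0.6, 0.3]
finger_gap: 0.0581
```

Call:
send_rows(
  rot=[
    [0, 0, 0],
    [0, 0, 0],
    [0, 0, 0],
    [0, 0, 0],
    [0, 0, 0],
  ],
  delta_pos=[
    [0, 0, 0],
    [0, 0, 0],
    [0, 0, 0],
    [0, 0, 0],
    [0, 0, 0],
  ],
  jaw=[0.5, 0.4, 0.4, 0.4, 0.4],
  grip_force=25,
)

```text
t: 4.75
ee_pos: [0.4398, 0.0244, 0.0007]
orientation: [0.122, 1.567, -0.123]
ft_force: [0.5, -1.4, -0.3]
finger_gap: 0.0478
```

Call:
send_rows(
  rot=[
    [0, 0, 0],
    [0, 0, 0],
    [0, 0, 0],
  ],
  delta_pos=[
    [0, 0, 0],
    [0, 0, 0],
    [0, 0, 0],
  ],
  jaw=[0.4, 0.4, 0.4],
  grip_force=8,
)

```text
t: 5.05
ee_pos: [0.4399, 0.0244, 0.0007]
orientation: [0.122, 1.567, -0.123]
ft_force: [-0.1, -1.1, -1.6]
finger_gap: 0.0484
```

Call:
send_rows(
  rot=[
    [0, 0, 0],
    [0, 0, 0],
    [0, 0, 0],
  ],
  delta_pos=[
    [0, 0, 0],
    [0, 0, 0],
    [0, 0, 0],
  ],
  jaw=[0.4, 0.4, 0.4],
  grip_force=40,
)

```text
t: 5.35
ee_pos: [0.4399, 0.0245, 0.0007]
orientation: [0.123, 1.567, -0.123]
ft_force: [-0.2, -0.4, -1.4]
finger_gap: 0.0468
```

Run:
```python
from h import *
s=get_state();print(s['ee_pos'],s['finger_gap'],s['ft_force'])
im=get_image('wrist');cv2.imwrite('pics/w3.png',cv2.resize(im[200:290,220:340],(800,600),interpolation=cv2.INTER_CUBIC))
f=lambda p:(proj('wrist',p,s)-[220,200])*6.667
x,y=s['ee_pos'][:2]
a=np.radians(81.4);e=np.array([np.cos(a),np.sin(a),0])
for h in (0,.008):
  for sg in(-1,1): print(h,sg,f(np.array([x,y,h])+sg*.025*e))
print(f([x,y,.03]),f([x+.001,y,.03]))
```

```text
[0.4398527  0.02449206 0.00069789] 0.04681575196188267 [-0.22020932 -0.36869116 -1.36800354]
0 -1 [126.130617   290.22949139]
0 1 [641.60063457 287.3490813 ]
0.008 -1 [114.91604243 320.38958827]
0.008 1 [652.45737404 317.39195132]
[383.0707498  416.73560168] [384.96781246 427.89797084]
```

View pics/w3.png

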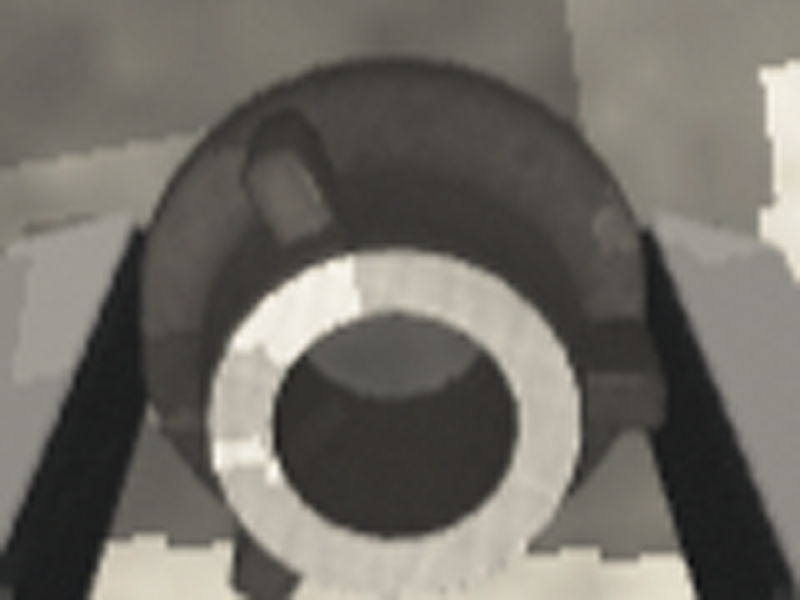

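The pads hold the rim at this height, and the gap varies with force because of pad compliance. Ring centre is at (395,418) against (383,417) predicted, a wrist-camera bias of about 1 mm in y. Lifting.

Call:
send_rows(
  rot=[
    [0, 0, 0],
    [0, 0, 0],
    [0, 0, 0],
    [0, 0, 0],
    [0, 0, 0],
    [0, 0, 0],
    [0, 0, 0],
    [0, 0, 0],
  ],
  delta_pos=[
    [-0.005, 0, 0],
    [-0.015, 0, 0],
    [-0.035, 0, 0],
    [-0.06, 0, 0],
    [-0.09, 0, 0],
    [-0.12, 0, 0],
    [-0.15, 0, 0],
    [-0.16, 0, 0],
  ],
  jaw=[0.4, 0.4, 0.4, 0.4, 0.4, 0.4, 0.4, 0.4],
)

```text
t: 6.2
ee_pos: [0.4418, 0.0246, 0.1651]
orientation: [0.123, 1.56, -0.122]
ft_force: [1.0, 1.1, -2.9]
finger_gap: 0.0466
```

Run:
```python
from h import *
s=get_state();print(s['ee_pos'],s['finger_gap'],s['ft_force'])
print(rel([.42,-.15,.16],96),rel([.4955,-.2365,.16],96),rel([.4955,-.2365,.085],96))
```

```text
[0.44181848 0.02463678 0.16507283] 0.04663095102118082 [ 1.00248799  1.05216205 -2.93158679]
(array([ 0.0049, -0.1759,  0.0055]), array([-14.93,   0.42,   0.  ])) (array([ 0.0055, -0.2496,  0.0935]), array([-14.93,   0.42,   0.  ])) (array([ 0.0805, -0.2497,  0.093 ]), array([-14.93,   0.42,   0.  ]))
```

Call:
send_rows(
  rot=[
    [-3, 0, 0],
    [-6, 0, 0],
    [-9, 0, 0],
    [-12, 0, 0],
    [-15, 0, 0],
    [-15, 0, 0],
    [-15, 0, 0],
    [-15, 0, 0],
    [-15, 0, 0],
    [-15, 0, 0],
  ],
  delta_pos=[
    [0, -0.03, 0],
    [0, -0.07, 0],
    [0, -0.11, 0],
    [0, -0.15, 0.003],
    [0, -0.18, 0.02],
    [0, -0.21, 0.045],
    [0, -0.235, 0.075],
    [0, -0.248, 0.091],
    [0, -0.25, 0.093],
    [0, -0.25, 0.093],
  ],
  jaw=[0.4, 0.4, 0.4, 0.4, 0.4, 0.4, 0.4, 0.4, 0.4, 0.4],
)

```text
t: 7.2
ee_pos: [0.4923, -0.2365, 0.1594]
orientation: [-0.081, 1.572, 0.084]
ft_force: [-0.7, 1.2, -2.3]
finger_gap: 0.047
```

Run:
```python
from h import *
s=get_state();print(s['ee_pos'],s['finger_gap'],s['ft_force'])
print(rel([.4955,-.2365,.085],96))
```

```text
[ 0.49233718 -0.23653773  0.15944961] 0.047047828784115675 [-0.72450736  1.21402828 -2.32554324]
(array([ 0.0744, -0.0005,  0.0033]), array([ 0.03, -0.13, -0.12]))
```

Call:
send_rows(
  rot=[
    [0, 0, 0],
    [0, 0, 0],
    [0, 0, 0],
    [0, 0, 0],
    [0, 0, 0],
    [0, 0, 0],
  ],
  delta_pos=[
    [0.02, 0, 0.001],
    [0.04, 0, 0.001],
    [0.06, 0, 0.001],
    [0.07, 0, 0.001],
    [0.073, 0, 0.001],
    [0.073, 0, 0.001],
  ],
  jaw=[0.4, 0.4, 0.4, 0.4, 0.4, 0.4],
)

```text
t: 7.8
ee_pos: [0.4937, -0.2362, 0.088]
orientation: [-0.083, 1.569, 0.084]
ft_force: [0.2, 0.4, -2.9]
finger_gap: 0.0469
```

Run:
```python
from h import *
s=get_state();print(s['ee_pos'],s['finger_gap'],s['ft_force'])
im=get_image('wrist');cv2.imwrite('raw_w4.png',im);cv2.imwrite('pics/w4.png',cv2.resize(im[170:290,200:360],(800,600),interpolation=cv2.INTER_CUBIC))
f=lambda p:(proj('wrist',p,s)-[200,170])*5
ex=np.array([np.cos(np.radians(-8.5)),np.sin(np.radians(-8.5)),0]);ey=np.array([-ex[1],ex[0],0])
n=np.array([.4955,-.2365,.0705])
for a in(-1,1):
  for b in(-1,1): print('dowel',a,b,f(n+a*.025*ex+b*.018*ey))
print('1mm x',f(n+.001*ex)-f(n),'1mm y',f(n+.001*ey)-f(n))
print('tcp ctr casting top',f(s['ee_pos']+[0,0,.0295]))
print(rel([.4955,-.2365,.085],96))
```

```text
[ 0.49370666 -0.23623542  0.08796403] 0.04693494855511793 [ 0.19521634  0.37286404 -2.93837426]
dowel -1 -1 [306.35830869 135.83759708]
dowel -1 1 [560.48099779 200.55950714]
dowel 1 -1 [223.36937846 465.76480288]
dowel 1 1 [464.70688651 523.66258312]
1mm x [-1.78567195  6.51753521] 1mm y [6.87463981 1.6985651 ]
tcp ctr casting top [391.44261609 462.68931008]
(array([0.0037, 0.0001, 0.0013]), array([0.07, 0.06, 0.05]))
```

View pics/w4.png

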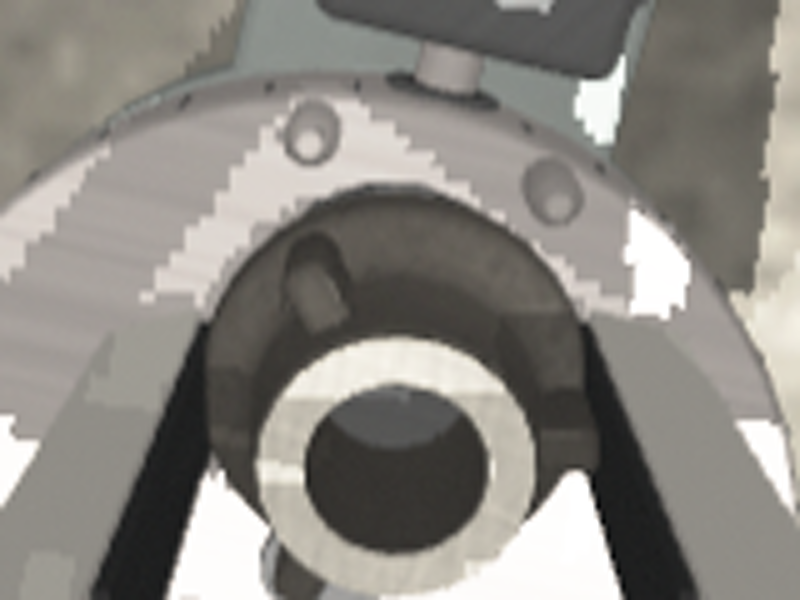

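The dowel noses on the plunger side are at (313,145) and (556,203), against predictions of (306,136) and (560,200). The bore is at (396,466) against (391,463). The nest estimate therefore holds within about 1 mm, and I'll shift about 2 mm in +x while lowering.

Call:
send_rows(
  rot=[
    [0, 0, 0],
    [0, 0, 0],
    [0, 0, 0],
    [0, 0, 0],
    [0, 0, 0],
    [0, 0, 0],
    [0, 0, 0],
    [0, 0, 0],
  ],
  delta_pos=[
    [0, -0.0006, 0.002],
    [0.004, -0.0006, 0.002],
    [0.008, -0.0006, 0.002],
    [0.012, -0.0006, 0.002],
    [0.015, -0.0006, 0.002],
    [0.018, -0.0006, 0.002],
    [0.021, -0.0006, 0.002],
    [0.023, -0.0006, 0.002],
  ],
  jaw=[0.4, 0.4, 0.4, 0.4, 0.4, 0.4, 0.4, 0.4],
)

```text
t: 8.65
ee_pos: [0.4982, -0.2397, 0.0688]
orientation: [-0.086, 1.563, 0.078]
ft_force: [-3.9, -5.7, 15.6]
finger_gap: 0.0468
```

Run:
```python
from h import *
s=get_state();print(s['ee_pos'],s['finger_gap'],s['ft_force'],s['torque'],rel([.4958,-.2367,.0607],96))
```

```text
[ 0.49816937 -0.23973194  0.06879743] 0.04676035609911235 [-3.90673832 -5.71155597 15.63178136] [ 1.22673818 -0.17348722  0.1621666 ] (array([ 0.0081,  0.0033, -0.0021]), array([-0.04,  0.36,  0.31]))
```

Contact came about 8 mm too high, so the casting is on the dowel noses. I'll back off and look again.

Call:
send_rows(
  rot=[
    [0, 0, 0],
    [0, 0, 0],
    [0, 0, 0],
    [0, 0, 0],
    [0, 0, 0],
  ],
  delta_pos=[
    [-0.005, 0, 0],
    [-0.009, 0, 0],
    [-0.009, 0, 0],
    [-0.009, 0, 0],
    [-0.009, 0, 0],
  ],
  jaw=[0.4, 0.4, 0.4, 0.4, 0.4],
)

```text
t: 9.15
ee_pos: [0.4959, -0.2394, 0.074]
orientation: [-0.085, 1.569, 0.079]
ft_force: [-0.2, -6.6, -1.2]
finger_gap: 0.0471
```

Run:
```python
from h import *
s=get_state();print(s['ee_pos'],s['finger_gap'],s['ft_force'],rel([.4958,-.2367,.0607],96))
im=get_image('wrist');cv2.imwrite('raw_w5.png',im);c=cv2.resize(im[170:290,200:360],(800,600),interpolation=cv2.INTER_CUBIC)
c=np.clip((c/255.)**.8*255,0,255).astype(np.uint8);cv2.imwrite('pics/w5.png',c)
f=lambda p:(proj('wrist',p,s)-[200,170])*5
ex=np.array([np.cos(np.radians(-8.5)),np.sin(np.radians(-8.5)),0]);ey=np.array([-ex[1],ex[0],0])
n=np.array([.4955,-.2365,.0705])
for a in(-1,1):
  for b in(-1,1): print('dowel',a,b,f(n+a*.025*ex+b*.018*ey),f(n-[0,0,.013]+a*.025*ex+b*.018*ey))
print('1mm x',f(n+.001*ex)-f(n),'1mm y',f(n+.001*ey)-f(n))
print('tcp ctr casting top',f(s['ee_pos']+[0,0,.0295]))
```

```text
[ 0.49594523 -0.23944488  0.07401462] 0.04707214783532868 [-0.23099593 -6.56257993 -1.16171893] (array([0.0133, 0.0028, 0.0001]), array([-0.04,  0.01,  0.21]))
dowel -1 -1 [326.63332114 143.01399952] [331.12053847 123.59075564]
dowel -1 1 [599.77246108 212.17026692] [586.95704312 188.57348354]
dowel 1 -1 [237.39565942 495.94415537] [247.02027113 456.29470118]
dowel 1 1 [495.66669357 557.52711931] [489.76754994 514.57614196]
1mm x [-1.9310128   6.96769924] 1mm y [7.37259261 1.81057906]
tcp ctr casting top [390.33512546 462.73269456]
```

View pics/w5.png

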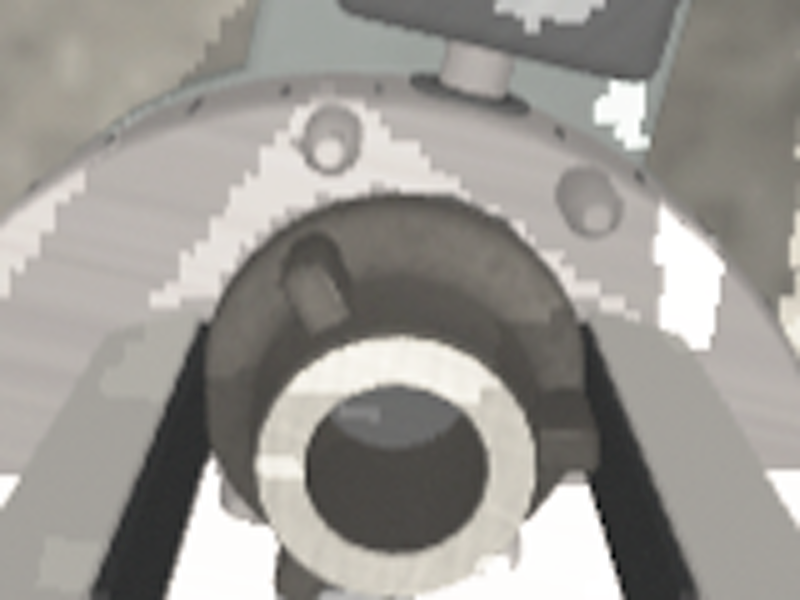

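The steady −6.6 N sideways load, clear of the dowels, means the gripper body's left corner is against the nose. I'll raise, turn the jaws 9° more so that corner swings back toward the robot, and try again.

Call:
send_rows(
  rot=[
    [0, 0, 0],
    [0, 0, 0],
    [-4.5, 0, 0],
    [-9, 0, 0],
    [-9, 0, 0],
    [-9, 0, 0],
  ],
  delta_pos=[
    [-0.015, 0, 0],
    [-0.035, 0, 0],
    [-0.035, 0, 0],
    [-0.035, 0, 0],
    [-0.035, 0, 0],
    [-0.035, 0, 0],
  ],
  jaw=[0.4, 0.4, 0.4, 0.4, 0.4, 0.4],
)

```text
t: 9.8
ee_pos: [0.4957, -0.2369, 0.1083]
orientation: [-0.204, 1.562, 0.206]
ft_force: [1.4, 0.5, -3.7]
finger_gap: 0.0472
```

Run:
```python
from h import *
s=get_state();print(s['ee_pos'],s['finger_gap'],s['ft_force'],rel([.4958,-.2367,.074],105))
```

```text
[ 0.49572431 -0.23686725  0.10827431] 0.04721788162884666 [ 1.42655752  0.50441911 -3.70282036] (array([0.0343, 0.0001, 0.0001]), array([-0.03, -0.04, -0.05]))
```

Call:
send_rows(
  rot=[
    [0, 0, 0],
    [0, 0, 0],
    [0, 0, 0],
    [0, 0, 0],
    [0, 0, 0],
    [0, 0, 0],
    [0, 0, 0],
  ],
  delta_pos=[
    [0.015, 0, 0],
    [0.025, 0, 0],
    [0.033, 0, 0],
    [0.036, 0, 0],
    [0.039, 0, 0],
    [0.042, 0, 0],
    [0.042, 0, 0],
  ],
  jaw=[0.4, 0.4, 0.4, 0.4, 0.4, 0.4, 0.4],
)

```text
t: 10.5
ee_pos: [0.4959, -0.2371, 0.0666]
orientation: [-0.206, 1.561, 0.206]
ft_force: [-0.3, -0.1, -2.5]
finger_gap: 0.0469
```

Run:
```python
from h import *
s=get_state();print(s['ee_pos'],s['finger_gap'],s['ft_force'],s['torque'],rel([.4958,-.2367,.0607],105))
```

```text
[ 0.49593242 -0.23713588  0.06660868] 0.046918621966125965 [-0.26073045 -0.14591699 -2.48746025] [ 0.06543371 -0.15805429 -0.00788926] (array([ 0.0059,  0.0005, -0.    ]), array([ 0.05, -0.01, -0.  ]))
```

No contact now, and the flange is already below the dowel noses. Lowering the last 6 mm.

Call:
send_rows(
  rot=[
    [0, 0, 0],
    [0, 0, 0],
    [0, 0, 0],
    [0, 0, 0],
    [0, 0, 0],
  ],
  delta_pos=[
    [0.002, 0, 0],
    [0.004, 0, 0],
    [0.0055, 0, 0],
    [0.0065, 0, 0],
    [0.0065, 0, 0],
  ],
  jaw=[0.4, 0.4, 0.4, 0.4, 0.4],
)

```text
t: 11.0
ee_pos: [0.496, -0.2372, 0.0607]
orientation: [-0.206, 1.561, 0.206]
ft_force: [-1.5, -0.1, 0.0]
finger_gap: 0.0469
```

Its weight is off the gripper, so it is on the pad. Releasing with a small opening, then going straight up.

Call:
send_rows(
  rot=[
    [0, 0, 0],
    [0, 0, 0],
    [0, 0, 0],
    [0, 0, 0],
    [0, 0, 0],
  ],
  delta_pos=[
    [0, 0, 0],
    [0, 0, 0],
    [0, 0, 0],
    [0, 0, 0],
    [0, 0, 0],
  ],
  jaw=[0.52, 0.56, 0.6, 0.62, 0.62],
)

```text
t: 11.5
ee_pos: [0.4962, -0.2373, 0.0605]
orientation: [-0.207, 1.56, 0.206]
ft_force: [-0.4, -0.0, -0.4]
finger_gap: 0.0582
```

Call:
send_rows(
  rot=[
    [0, 0, 0],
    [0, 0, 0],
    [0, 0, 0],
    [0, 0, 0],
    [0, 0, 0],
    [0, 0, 0],
    [0, 0, 0],
    [0, 0, 0],
  ],
  delta_pos=[
    [-0.01, 0, 0],
    [-0.025, 0, 0],
    [-0.045, 0, 0],
    [-0.065, 0, 0],
    [-0.085, 0, 0],
    [-0.1, 0, 0],
    [-0.1, 0, -0.02],
    [-0.1, 0, -0.02],
  ],
  jaw=[0.62, 0.62, 0.62, 0.62, 0.62, 0.62, 0.62, 0.62],
)

```text
t: 12.3
ee_pos: [0.4761, -0.243, 0.1622]
orientation: [-0.207, 1.56, 0.204]
ft_force: [-0.0, 0.9, 0.2]
finger_gap: 0.0583
```

Run:
```python
from h import *
s=get_state();print(s['ee_pos'],s['finger_gap'],s['ft_force'])
im=get_image('wrist');cv2.imwrite('raw_w6.png',im);tp=get_image('top')
o=np.zeros((600,800,3),np.uint8)
a=cv2.resize(im[100:300,180:380],(500,500),interpolation=cv2.INTER_CUBIC);o[:500,:500]=a
o[:400,500:]=cv2.resize(tp[170:270,325:400],(300,400),interpolation=cv2.INTER_CUBIC)
cv2.imwrite('pics/w6.png',o)
f=lambda p:(proj('wrist',p,s)-[180,100])*2.5
ex=np.array([np.cos(np.radians(-8.5)),np.sin(np.radians(-8.5)),0]);ey=np.array([-ex[1],ex[0],0])
n=np.array([.4957,-.2367,.0705])
for a in(-1,1):
  for b in(-1,1): print('dowel',a,b,f(n+a*.025*ex+b*.018*ey))
print('seated top',f(n+[0,0,.0195]),'knob',f([.406,-.2225,.045]))
print(rel([.36,-.216,.12],81.5),rel([.406,-.2228,.12],81.5))
```

```text
[ 0.47612359 -0.24301072  0.16220968] 0.05832683360954743 [-0.01514041  0.88058048  0.2323232 ]
dowel -1 -1 [232.35809598 249.17785654]
dowel -1 1 [319.18008914 286.11607487]
dowel 1 -1 [181.90468213 363.8666632 ]
dowel 1 1 [266.037593  398.0885763]
seated top [249.77905876 342.17856122] knob [343.70437305 104.13995255]
(array([ 0.0406,  0.0558, -0.106 ]), array([2.352e+01, 5.000e-02, 1.000e-02])) (array([ 0.0407,  0.0373, -0.0634]), array([2.352e+01, 5.000e-02, 1.000e-02]))
```

View pics/w6.png

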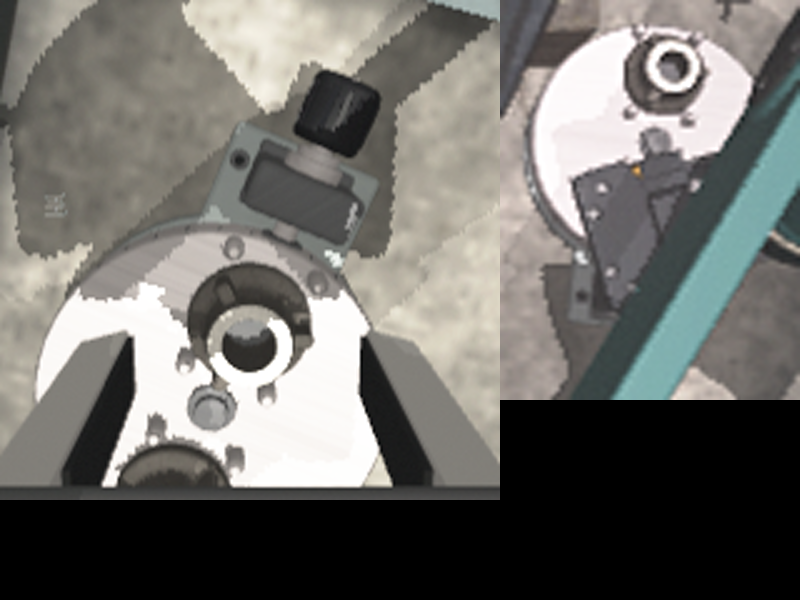

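The casting is seated: ring at (251,344) against (250,342) predicted, standing between the four dowels. The knob is at (339,112), consistent with about (0.4085, −0.223). Moving above it.

Call:
send_rows(
  rot=[
    [6, 0, 0],
    [12, 0, 0],
    [18, 0, 0],
    [23.5, 0, 0],
    [23.5, 0, 0],
    [23.5, 0, 0],
    [23.5, 0, 0],
    [23.5, 0, 0],
  ],
  delta_pos=[
    [0, 0.01, -0.016],
    [0, 0.02, -0.032],
    [0, 0.03, -0.048],
    [0, 0.0366, -0.061],
    [0.02, 0.0366, -0.061],
    [0.04, 0.0366, -0.061],
    [0.05, 0.0366, -0.061],
    [0.05, 0.0366, -0.061],
  ],
  jaw=[0.62, 0.62, 0.62, 0.62, 0.62, 0.62, 0.62, 0.62],
)

```text
t: 13.2
ee_pos: [0.4075, -0.2219, 0.1083]
orientation: [0.117, 1.571, -0.114]
ft_force: [-0.5, 0.0, 0.6]
finger_gap: 0.0581
```

Run:
```python
from h import *
s=get_state();print(s['ee_pos'],s['finger_gap'],s['ft_force'])
im=get_image('wrist');cv2.imwrite('pics/w7.png',cv2.resize(im[140:290,180:380],(800,600),interpolation=cv2.INTER_CUBIC))
f=lambda p:(proj('wrist',p,s)-[180,140])*4
ex=np.array([np.cos(np.radians(-8.6)),np.sin(np.radians(-8.6)),0]);ey=np.array([-ex[1],ex[0],0])
k=np.array([.4085,-.223,.045])
for a in(-.014,.014): print([f(k+a*ex+b*ey+[0,0,c]).round() for b,c in((-.014,0),(.014,0),(0,.014))])
print(rel([.4085,-.223,.026],81.4))
```

```text
[ 0.40745736 -0.22191346  0.10833328] 0.05805726480040851 [-0.541402    0.00537979  0.56636872]
[array([320., 253.]), array([452., 253.]), array([386., 268.])]
[array([321., 379.]), array([451., 379.]), array([386., 401.])]
(array([ 0.0836, -0.0006,  0.0006]), array([ 0.17, -0.09, -0.05]))
```

View pics/w7.png

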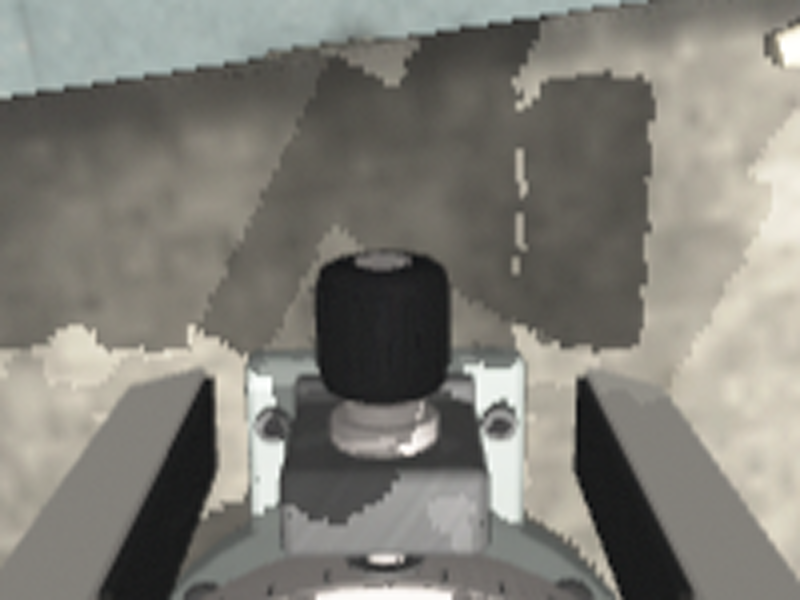

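The knob spans (316–450, 250–400), matching the prediction within 4 px, with the shaft and bracket symmetric about it. Descending to grip.

Call:
send_rows(
  rot=[
    [0, 0, 0],
    [0, 0, 0],
    [0, 0, 0],
    [0, 0, 0],
    [0, 0, 0],
    [0, 0, 0],
    [0, 0, 0],
  ],
  delta_pos=[
    [0.02, -0.001, 0],
    [0.04, -0.001, 0],
    [0.06, -0.001, 0],
    [0.075, -0.001, 0],
    [0.082, -0.001, 0],
    [0.082, -0.001, 0],
    [0.082, -0.001, 0],
  ],
  jaw=[0.62, 0.62, 0.62, 0.62, 0.62, 0.62, 0.62],
)

```text
t: 13.95
ee_pos: [0.4089, -0.2244, 0.0294]
orientation: [0.115, 1.566, -0.117]
ft_force: [-0.3, -0.3, 0.9]
finger_gap: 0.0584
```

Call:
send_rows(
  rot=[
    [0, 0, 0],
    [0, 0, 0],
    [0, 0, 0],
    [0, 0, 0],
    [0, 0, 0],
    [0, 0, 0],
    [0, 0, 0],
  ],
  delta_pos=[
    [0, 0, 0],
    [0, 0, 0],
    [0, 0, 0],
    [0, 0, 0],
    [0, 0, 0],
    [0, 0, 0],
    [0, 0, 0],
  ],
  jaw=[0.5, 0.38, 0.3, 0.2, 0.2, 0.2, 0.2],
  grip_force=50,
)

```text
t: 14.65
ee_pos: [0.4082, -0.2245, 0.0286]
orientation: [0.115, 1.567, -0.117]
ft_force: [-1.0, -2.9, 0.0]
finger_gap: 0.0271
```

Call:
send_rows(
  rot=[
    [0, 0, 0],
    [0, 0, 0],
    [0, 0, 0],
    [0, 0, 0],
    [0, 0, 0],
    [0, 0, 0],
  ],
  delta_pos=[
    [0, -0.001, -0.002],
    [0, -0.001, -0.004],
    [0, -0.001, -0.006],
    [0, -0.001, -0.008],
    [0, -0.001, -0.01],
    [0, -0.001, -0.01],
  ],
  jaw=[0.2, 0.2, 0.2, 0.2, 0.2, 0.2],
)

```text
t: 15.25
ee_pos: [0.4013, -0.2236, 0.0287]
orientation: [0.115, 1.56, -0.116]
ft_force: [8.7, -1.6, -4.4]
finger_gap: 0.0266
```

Call:
send_rows(
  rot=[
    [0, 0, 0],
    [0, 0, 0],
    [0, 0, 0],
    [0, 0, 0],
    [0, 0, 0],
  ],
  delta_pos=[
    [0, 0, -0.001],
    [0, 0, -0.002],
    [0, 0, -0.003],
    [0, 0, -0.004],
    [0, 0, -0.004],
  ],
  jaw=[0.2, 0.2, 0.2, 0.2, 0.2],
)

```text
t: 15.75
ee_pos: [0.3982, -0.2232, 0.0287]
orientation: [0.115, 1.558, -0.116]
ft_force: [11.0, -2.3, -6.9]
finger_gap: 0.0271
```

Call:
send_rows(
  rot=[
    [0, 0, 0],
    [0, 0, 0],
    [0, 0, 0],
    [0, 0, 0],
    [0, 0, 0],
    [0, 0, 0],
  ],
  delta_pos=[
    [0, 0, -0.001],
    [0, 0, -0.002],
    [0, 0, -0.003],
    [0, 0, -0.004],
    [0, 0, -0.005],
    [0, 0, -0.005],
  ],
  jaw=[0.2, 0.2, 0.2, 0.2, 0.2, 0.2],
  grip_force=60,
)

```text
t: 16.35
ee_pos: [0.3943, -0.2227, 0.0287]
orientation: [0.115, 1.555, -0.116]
ft_force: [14.0, -2.4, -9.0]
finger_gap: 0.0267
```

Call:
send_rows(
  rot=[
    [0, 0, 0],
    [0, 0, 0],
    [0, 0, 0],
    [0, 0, 0],
  ],
  delta_pos=[
    [0, 0, -0.001],
    [0, 0, -0.002],
    [0, 0, -0.002],
    [0, 0, -0.002],
  ],
  jaw=[0.2, 0.2, 0.2, 0.2],
)

```text
t: 16.75
ee_pos: [0.3943, -0.2227, 0.0287]
orientation: [0.115, 1.551, -0.117]
ft_force: [19.2, -3.0, -13.0]
finger_gap: 0.027
```

Force climbs from 14 to 19 N with no further motion, after 14 mm of travel, so it is at the stop. One last check that the grip holds and the casting and table are undisturbed.

Call:
send_rows(
  rot=[
    [0, 0, 0],
    [0, 0, 0],
    [0, 0, 0],
    [0, 0, 0],
    [0, 0, 0],
  ],
  delta_pos=[
    [0, 0, 0],
    [0, 0, 0],
    [0, 0, 0],
    [0, 0, 0],
    [0, 0, 0],
  ],
  jaw=[0.2, 0.2, 0.2, 0.2, 0.2],
)

```text
t: 17.25
ee_pos: [0.3943, -0.2226, 0.0287]
orientation: [0.115, 1.551, -0.117]
ft_force: [19.7, -4.7, -12.4]
finger_gap: 0.0272
```

Run:
```python
from h import *
s=get_state();print(s['t'],s['ee_pos'],s['ft_force'])
im=get_image('wrist');tp=get_image('top')
o=np.zeros((600,800,3),np.uint8)
o[:400,:500]=cv2.resize(im[140:300,180:380],(500,400),interpolation=cv2.INTER_CUBIC)
o[:400,500:]=cv2.resize(tp[170:270,325:400],(300,400),interpolation=cv2.INTER_CUBIC)
cv2.imwrite('pics/w8.png',o)
```

```text
17.25 [ 0.39429094 -0.22264838  0.02870079] [ 19.70576764  -4.72483101 -12.36377313]
```

View pics/w8.png

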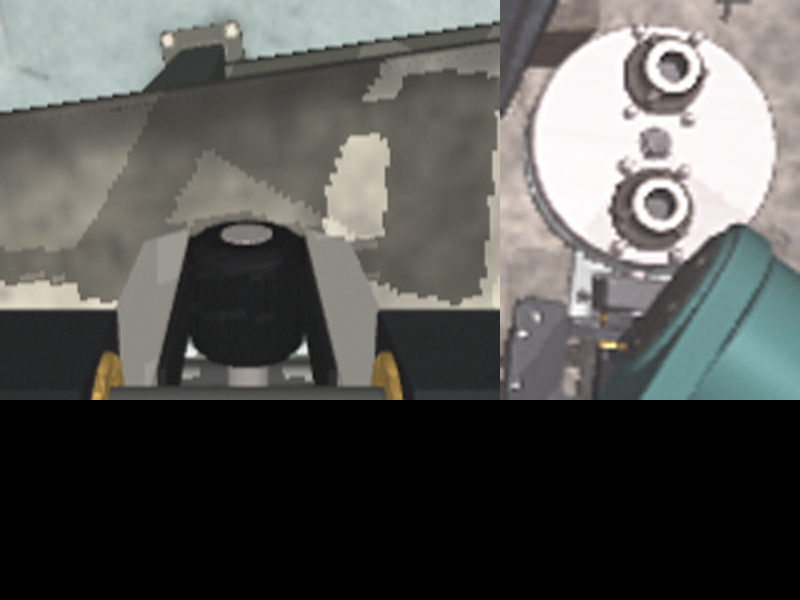

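The last picture shows the casting seated between its dowels at (660,205), the far casting and table unmoved, and the knob at (247,295) held between the pads. I'm handing in.

```bash
python3 -c "
from workcell import ctrl; print(ctrl.hand_in())"
```

```text
the job is handed in; nothing more can be done
None
```

The casting is in the empty nest and released, and the gripper is holding the index plunger fully back. I handed the job in at about 17 s of robot time.

- **Casting:** Its weight came off the gripper at the expected height before I let go. The wrist picture afterwards put its bored top within about 1 mm of the seated position. The last top view shows it between the four dowels, with the table and the far casting where they were.
- **Plunger:** The knob came back 14.0 mm. At the end the force rose from 14 N to about 19 N with no further movement, so it is against its stop. Over the final half second of holding, with a 60 N grip, neither the knob nor the grip shifted.

Three things did not go cleanly:
- **First grip:** The jaws probably closed above the flange rim, so I gripped the casting again a few millimetres lower.
- **First lowering:** The gripper body touched the black casting's nose on its left side, with readings up to about 16 N upward and 7 N sideways. I raised it, turned the jaws 9° and lowered it again with no contact.
- **Pictures:** I viewed 11, one over the budget, for the final check.

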